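Hold the forming die's spring plate down for its locking pin

TASK

Of the three standing plungers, take the one whose foot slides snugly into the forming die's bore (not the slim one that rattles, not the wide one that will not go in), and push it down on the spring plate inside until the plunger's shoulder, where white foot meets wooden handle, is flush with the die's rim. Finish while holding it pressed there: do not let go, so that I can slip in the locking pin. Leave the other two plungers standing upright on the table and the other things where they are.

Things in the scene. Friction and masses are not known exactly. Their poses are not given: they have to be found in the camera images.
- plunger_a_center (a point): Centre, half-way up, of forming plunger a: stands upright on its foot, 94 mm tall. A white plastic foot 32 mm in diameter and 34 mm high (lower edge chamfered 2.5 mm) carries a plain round wooden handle 26 mm in diameter and 60 mm high; the step between them is the shoulder. Point lies 47 mm above the underside, 13 mm above the shoulder; z is its axis, up. Mass 0.12 to 0.25 kg.
- plunger_b_center (a point): Centre, half-way up, of forming plunger b: stands upright on its foot, 94 mm tall. A white plastic foot 40 mm in diameter and 34 mm high (lower edge chamfered 2.5 mm) carries a plain round wooden handle 26 mm in diameter and 60 mm high; the step between them is the shoulder. Point lies 47 mm above the underside, 13 mm above the shoulder; z is its axis, up. Mass 0.12 to 0.25 kg.
- plunger_c_center (a point): Centre, half-way up, of forming plunger c: stands upright on its foot, 94 mm tall. A white plastic foot 48 mm in diameter and 34 mm high (lower edge chamfered 2.5 mm) carries a plain round wooden handle 26 mm in diameter and 60 mm high; the step between them is the shoulder. Point lies 47 mm above the underside, 13 mm above the shoulder; z is its axis, up. Mass 0.12 to 0.25 kg.
- plunger_b_foot (a point): Centre of the underside of plunger b, on its axis.
- die_mouth (a point): Centre of the bore's mouth in the forming die, level with its top rim, 70 mm above the table; z points up out of the bore. The die is fixed to the table: a steel base plate 140 x 120 x 12 mm with an aluminium block 84 x 84 mm on it, whose upright round bore is 43 mm in diameter with a 2 mm chamfer.
- spring_plate (a joint): How far the spring plate is pushed down (m): 0 = up, its top 20 mm below the rim; 0.025 = stop at the bottom. The spring pushes up with about 4 N at 0 and 11 N at 0.014 (0.5 N per mm) and always returns it. At 0.014 a plunger standing on it has its shoulder flush with the rim.
- dusting_tin: Open steel tin, 75 x 100 x 40 mm, origin under its centre. Bystander.
- jar: Jar, 64 mm in diameter, 85 mm tall, origin under its centre. Bystander.
- bowl: Small white bowl, 110 mm in diameter, 45 mm tall, origin under its centre. Bystander.
- spray_bottle: Clear bottle, 64 mm in diameter, 170 mm tall, origin under its centre. Bystander.
- lock_pin: Steel T-shaped locking pin, 65 mm long, 8 mm thick, lying on the table. Bystander.
- brush: Pastry brush with a wooden handle lying on the table. Bystander.

How it is judged:
On the way, in this order (a step that is already met when the one before it is completed fails the run):
1. the 40 mm plunger is lifted clear of the table (height (world z) of plunger_b_foot above 0.03 m), for 0.1 s.
2. its foot is upright in the bore, at least 8 mm deep (horizontal distance between plunger_b_foot and die_mouth below 0.004 m and angle between plunger_b_center's own z axis and vertical below 0.12 rad and z of plunger_b_foot in the frame of die_mouth below -0.008 m), for 0.1 s.
At the end, for the whole second after the job is handed in: Robot still holding: 40 mm plunger upright in the bore (4 mm, 0.12 rad), fingers on it (>3 N), pressing the spring plate (>4 N) at 14 mm travel within 3 mm, at rest, shoulder flush with the rim within 4 mm. The other two plungers stand upright on the table (horizontal distance between plunger_b_foot and die_mouth below 0.004 m and angle between plunger_b_center's own z axis and vertical below 0.12 rad and value of joint spring_plate between 0.011 and 0.017 m and velocity of joint spring_plate between -0.01 and 0.01 m/s and contact force between plunger_b and spring_plate above 4 N and contact force between the fingers and plunger_b above 3 N and z of plunger_b_foot in the frame of die_mouth between -0.038 and -0.03 m and angle between each of plunger_a_center, plunger_c_center's own z axis and vertical below 0.1 rad and height (world z) of plunger_a_center between 0.04 and 0.055 m and height (world z) of plunger_c_center between 0.04 and 0.055 m); the arm keeps its last pose, push and grip.
It fails at once if a bystander is shifted by more than 40 mm (distance of any of dusting_tin, jar, bowl, spray_bottle, lock_pin, brush from where it was at the start of the episode above 0.04 m).
It also fails if it takes over 40 s, if anything falls off the work surface, if the arm or the gripper's body presses on something with over 40 N, if the wrist force passes 120 N, or if a joint passes its speed limit or range.

ROBOT

A 6-joint arm with a two-finger parallel gripper is mounted at the origin on the work surface. World frame = base frame: x ahead of the robot, y to its left, z up, the work surface at z = 0. Lengths are in m, angles in rad, forces in N, time in s.
With the tool pointing down it reaches from about 0.4 to 0.825 m from the base axis. Payload 7 kg.
Tool frame: the origin (TCP) lies midway between the tips of the shut fingers; the grasp point (between the pads) lies 19 mm behind it; z points along the fingers, y is the direction in which the jaws open and shut (so a half turn about z gives the same grasp; the last joint's range is limited). The gripper opens to 88 mm and grips with 3 to 60 N. Pads are 19 mm wide; open, the fingers measure 130 mm over their backs; the gripper's body (78 mm by 193 mm) begins 47 mm behind the grasp point.
Start: joints at [1.53, 0.359, 0.012, 0, -1.224, -0.288], TCP at [0.218, 0.639, 0.227] pointing down, gripper open.
Joint ranges: [-3.07, 3.07], [-1.43, 2.12], [-1.02, 1.25], [-3.03, 1.67], [-3.05, -0], [-3.03, 3.03]. Speed limits (rad/s): [2.39, 2.39, 3.01, 3.14, 3.14, 3.14].

INTERFACE

Orientations are given as [roll, pitch, yaw] about the fixed x, y, z axes, in that order (R = Rz(yaw) Ry(pitch) Rx(roll)).
In Python, from station import get_state, grab_frame, camera_info, job_done gives the robot as it stands. The module is installed in compiled form; this text tells all that it offers.
- The arm moves only by the shell command python3 -m inch 'ROWS' [FORCE]. ROWS is JSON, a list that holds one entry, the list of rows, each a list of 7 numbers: the shift along the tool's x, y, z normalised to -1 to 1, where 1 is 50 cm, then the turn, a rotation vector about the tool's x, y, z normalised to -1 to 1, where 1 is 180 degrees, then the closure, from 0 (fully open) to 1 (shut). A call has 1 to 20 rows; each row shifts and turns the commanded pose from where the row before left it, along the tool's axes as they then stand; what a row does not reach is not made up. A row lasts 1/10 s, in which the tool goes at most 50 mm and 8.59 degrees, less where a joint would pass 70% of its speed; a pose out of reach is approached as far as the arm can. A call with a number of a shift or a turn outside -1 to 1 is refused whole. A call with a gripper value outside its range is refused whole. The fingers move at their own pace and stop on an object; FORCE is the grip in N (left out, the last holds). Time passes only in rows, so rows that do not move let the fingers close. It gives the time, the measured TCP pose, the force and the opening at its end, in the units of the state.
- get_state(): the state, without advancing time (a new reading comes with each control period).
- grab_frame(name): name is "side" or "top"; returns the picture (480x640x3 uint8, blue, green, red); there is no depth.
- camera_info(name): a dict with "vertical_fov" (degrees; the focal length in pixels is half the picture's height over the tangent of half this angle, whatever the lens; pixels are square), "cx", "cy" (the principal point, pixels), "R" (3x3) and "t" (3): a world point X has camera coordinates R X + t. Camera axes: x right, y down, z forward; pixel columns grow to the right and rows downward; lengths in m; the calibration is good to about 2 mm. A picture is of the moment at which its call begins. camera_info takes no time and is no camera call.
- job_done(): hands the job in, once; it reports no verdict.
The state is a dict: "t": time; "q": joint angles; "qd": joint speeds; "joint_efforts": joint torques, N m; "eef_pos": TCP position; "ee_rot": TCP orientation; "force": force on the tool from outside, world axes, zero at the start; "moment": the same for the moment, N m; "width": finger opening in m.
Only numpy, scipy, OpenCV 4.12 (cv2) and the standard library are available. Lean on these libraries where they do the work, as an engineer would, in place of code of your own. Each camera call takes 0.05 s, during which the arm holds its last target.

## Working session

There is one attempt and no reset: what is moved stays moved. The work goes in short steps, Python scripts to look and compute and a shell command to move; the robot and the scene stay as the last step left them, time stands still between calls to the robot, and variables do not carry over. Pictures are saved under pics/ and viewed, and the job is handed in when it is done.

```bash
mkdir -p pics; python3 - <<'E'
from station import *
import cv2
s=get_state();print(s)
for n in("side","top"):
    print(n,camera_info(n)); cv2.imwrite(f"pics/{n}0.png",grab_frame(n))
E
```

```text
{'t': 0.0, 'q': array([ 1.53010282e+00,  3.59384353e-01,  1.10764574e-02, -3.25476077e-04,
       -1.22411732e+00, -2.88090391e-01]), 'qd': array([ 0.00046991,  0.00252141,  0.00171553, -0.00127289, -0.00023464,
       -0.00153974]), 'joint_efforts': array([ 3.05304602e-04, -5.82709908e+01,  2.93059123e+01,  6.99741080e+00,
        6.97597337e-03, -1.46000339e-04]), 'eef_pos': array([0.21783505, 0.63837244, 0.22563644]), 'ee_rot': array([ 3.13994396e+00, -1.69483314e-04, -3.28894594e-01]), 'force': array([0.60398012, 0.23737396, 0.0378128 ]), 'moment': array([-0.02391818, -0.02219122, -0.02164074]), 'width': 0.08759977566715453}
side {'vertical_fov': 50.523581032496196, 'cx': 321.0408220812521, 'cy': 236.3962596822486, 'R': array([[-0.99775844, -0.06596143, -0.01127798],
       [-0.0445498 ,  0.78049512, -0.62357252],
       [ 0.04993414, -0.62167231, -0.78168415]]), 't': array([0.55030851, 0.05765186, 1.10911587])}
top {'vertical_fov': 50.89341647856341, 'cx': 315.2617836427603, 'cy': 236.82837937606578, 'R': array([[ 1.26802583e-02, -9.99919180e-01,  9.18672186e-04],
       [-9.88545860e-01, -1.26741981e-02, -1.50387656e-01],
       [ 1.50387145e-01,  9.98804732e-04, -9.88626678e-01]]), 't': array([-0.00458424,  0.54706949,  1.12922186])}
```

View pics/side0.png

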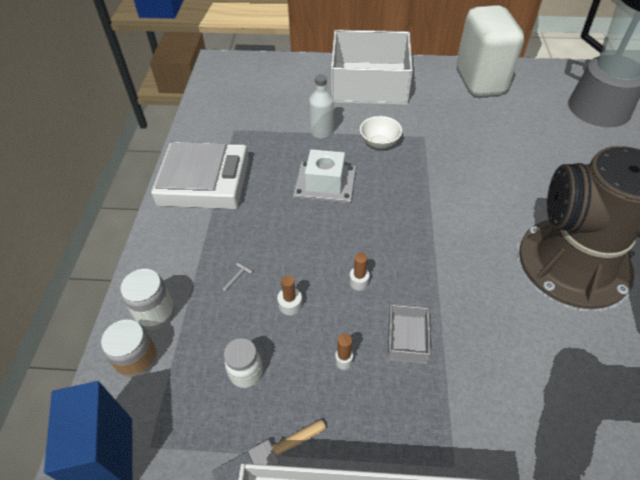

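View pics/top0.png

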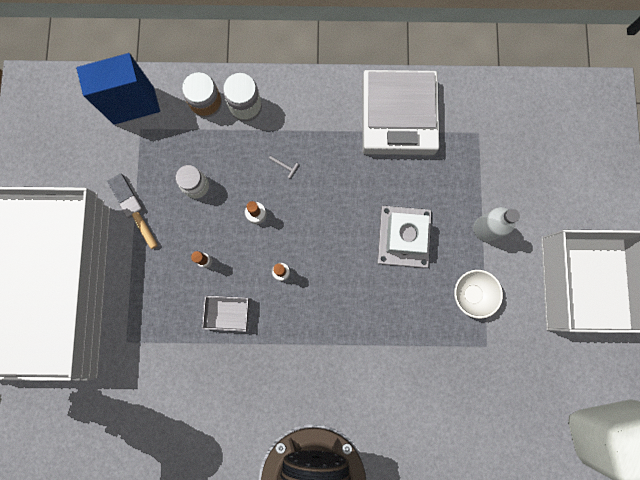

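The three plungers stand in the side view at about (289,300), (360,280) and (345,358). They are at about (257,213), (281,272) and (202,260) in the top view. I'll enlarge these and the die.

```bash
python3 - <<'E'
import cv2
import numpy as np
s=cv2.imread("pics/side0.png");t=cv2.imread("pics/top0.png")
def crop(im,x,y,w,h,k,name): cv2.imwrite(name,cv2.resize(im[y:y+h,x:x+w],None,fx=k,fy=k,interpolation=cv2.INTER_CUBIC))
crop(s,265,240,130,140,4,"pics/s_pl.png")  # 520x560
crop(t,185,190,120,100,6,"pics/t_pl.png")
a=cv2.resize(s[140:210,285:365],None,fx=5,fy=5,interpolation=cv2.INTER_CUBIC)
b=cv2.resize(t[200:270,370:440],None,fx=5,fy=5,interpolation=cv2.INTER_CUBIC)
cv2.imwrite("pics/die.png",np.hstack([a,b]))
E
```

```text
(no output)
```

View pics/s_pl.png

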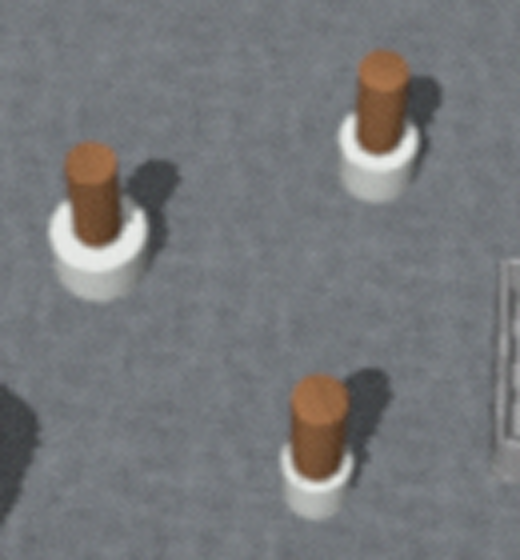

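View pics/t_pl.png

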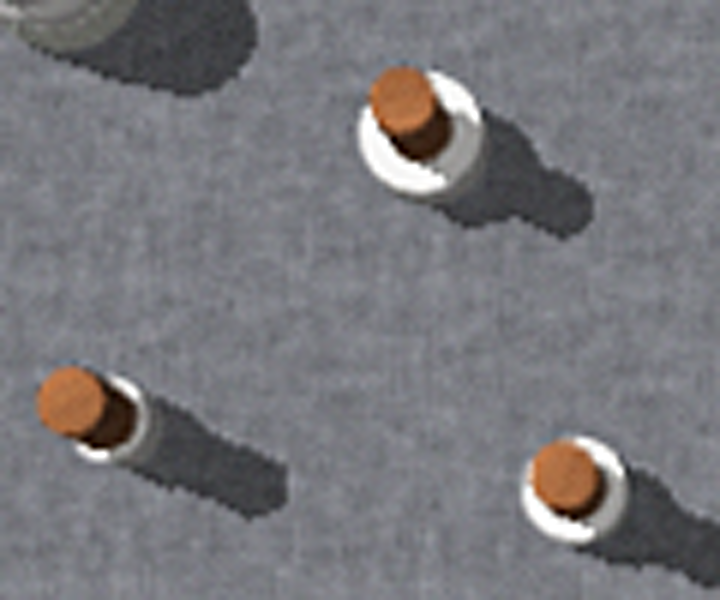

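View pics/die.png

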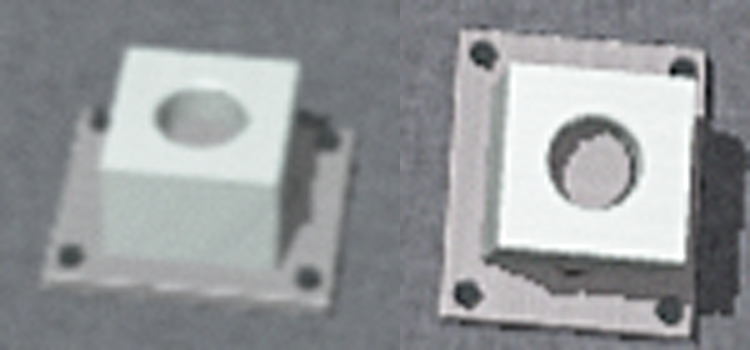

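```bash
cat > h.py <<'E'
import numpy as np, cv2
from station import camera_info
def cam(n):
    c=camera_info(n); f=240/np.tan(np.radians(c['vertical_fov']/2))
    K=np.array([[f,0,c['cx']],[0,f,c['cy']],[0,0,1]]); return K,np.array(c['R']),np.array(c['t'])
def proj(n,X):
    K,R,t=cam(n); p=K@(R@np.array(X)+t); return p[:2]/p[2]
def tri(ps,pt):
    Ps=[k@np.c_[r,t] for k,r,t in (cam('side'),cam('top'))]
    X=cv2.triangulatePoints(Ps[0],Ps[1],np.array(ps,float).reshape(2,1),np.array(pt,float).reshape(2,1))[:,0]; X=X[:3]/X[3]
    return X, proj('side',X)-ps, proj('top',X)-pt
def onz(n,p,z):
    K,R,t=cam(n); d=R.T@np.linalg.solve(K,np.array([p[0],p[1],1.])); o=-R.T@t; return o+d*(z-o[2])/d[2]
def un(x,y,k,ox,oy): return np.array([(x+.5)/k-.5+ox,(y+.5)/k-.5+oy])
E
python3 - <<'E'
from h import *
np.set_printoptions(precision=4,suppress=True)
S=lambda x,y:un(x,y,4,265,240)
T=lambda x,y:un(x,y,6,185,190)
D=[("b top",S(384,71),T(567,477),.094),("b shoulder",S(378,143),T(575,490),.034),
("c top",S(92,163),T(404,100),.094),("c sh",S(98,230),T(420,133),.034),
("a top",S(320,400),T(71,402),.094),
("die",un(201,117,5,285,140),un(194.5,162,5,370,200),.07)]
for n,s,t,z in D:
    print(n,s,t,tri(s,t),'side@z',onz('side',s,z)[:2],'top@z',onz('top',t,z)[:2])
print('bottle/bowl',onz('top',(508,215),.17),onz('top',(475,292),.0))
for p in [(510,64),(698,78),(685,262),(490,250)]:
    print('corner',onz('top',un(p[0]-400,p[1],5,370,200),.07))
E
```

```text
b top [360.625 257.375] [279.0833 269.0833] (array([0.4665, 0.0808, 0.0936]), array([-0.0226, -0.0048]), array([-0.0035,  0.021 ])) side@z [0.4665 0.0812] top@z [0.4665 0.0808]
b shoulder [359.125 275.375] [280.4167 271.25  ] (array([0.4667, 0.0821, 0.0321]), array([-0.0886, -0.0188]), array([-0.0137,  0.0815])) side@z [0.4665 0.0834] top@z [0.4667 0.0819]
c top [287.625 280.375] [251.9167 206.25  ] (array([0.6056, 0.1447, 0.0953]), array([-0.2602, -0.0649]), array([-0.026 ,  0.2325])) side@z [0.6053 0.144 ] top@z [0.6064 0.1448]
c sh [289.125 297.125] [254.5833 211.75  ] (array([0.6057, 0.1457, 0.0361]), array([0.0124, 0.003 ]), array([ 0.0013, -0.011 ])) side@z [0.606  0.1444] top@z [0.6061 0.1459]
a top [344.625 339.625] [196.4167 256.5833] (array([0.4915, 0.2631, 0.0952]), array([-0.0425, -0.009 ]), array([-0.0058,  0.0349])) side@z [0.4914 0.2625] top@z [0.4917 0.2634]
die [324.8 163. ] [408.5 232. ] (array([ 0.5559, -0.2084,  0.072 ]), array([-0.1292, -0.0316]), array([-0.0166,  0.1411])) side@z [ 0.5557 -0.2105] top@z [ 0.5565 -0.2089]
bottle/bowl [ 0.5785 -0.3975  0.17  ] [ 0.4262 -0.377   0.    ]
corner [ 0.6013 -0.171   0.07  ]
corner [ 0.5959 -0.2566  0.07  ]
corner [ 0.5114 -0.249   0.07  ]
corner [ 0.5157 -0.1611  0.07  ]
```

Both views agree. Plunger b is at (0.4666, 0.0815), with its top at z 0.094 and shoulder at 0.032–0.034. The die mouth is at (0.556, −0.209), z 0.072 against the stated 0.070. First I'll turn the tool to yaw 0, then move above b.

```bash
python3 -m inch '[[[0,0,0,0,0,-0.035,0],[0,0,0,0,0,-0.035,0],[0,0,0,0,0,-0.0347,0]]]' 20; python3 -m inch '[[[0.0331,0.0743,0.0033,0,0,0,0],[0.0331,0.0743,0.0033,0,0,0,0],[0.0331,0.0743,0.0033,0,0,0,0],[0.0331,0.0743,0.0033,0,0,0,0],[0.0331,0.0743,0.0033,0,0,0,0],[0.0331,0.0743,0.0033,0,0,0,0],[0.0331,0.0743,0.0033,0,0,0,0],[0.0331,0.0743,0.0033,0,0,0,0],[0.0331,0.0743,0.0033,0,0,0,0],[0.0331,0.0743,0.0033,0,0,0,0],[0.0331,0.0743,0.0033,0,0,0,0],[0.0331,0.0743,0.0033,0,0,0,0],[0.0331,0.0743,0.0033,0,0,0,0],[0.0331,0.0743,0.0033,0,0,0,0],[0.0331,0.0743,0.0033,0,0,0,0],[0,0,0,0,0,0,0],[0,0,0,0,0,0,0]]]'
```

```text
t: 0.4
eef_pos: [0.2179, 0.6385, 0.226]
ee_rot: [3.141, 0.0, 0.005]
force: [-0.1, 0.2, -0.3]
width: 0.0877
t: 2.1
eef_pos: [0.4662, 0.0806, 0.2014]
ee_rot: [3.141, 0.001, -0.003]
force: [-0.6, 0.2, -0.9]
width: 0.0877
```

```bash
python3 -m inch '[[[0.001,-0.002,0.06,0,0,0,0],[0,0,0.06,0,0,0,0],[0,0,0.04,0,0,0,0],[0,0,0,0,0,0,0]]]'; python3 - <<'E'
from station import *
import cv2,numpy as np
t=grab_frame("top");s=grab_frame("side");print(get_state()['eef_pos'])
a=cv2.resize(t[210:310,230:330],None,fx=4,fy=4,interpolation=cv2.INTER_CUBIC)
b=cv2.resize(s[200:300,310:410],None,fx=4,fy=4,interpolation=cv2.INTER_CUBIC)
cv2.imwrite("pics/above.png",np.hstack([a,b]))
E
```

```text
t: 2.5
eef_pos: [0.4647, 0.0827, 0.1194]
ee_rot: [3.139, 0.005, 0.001]
force: [0.3, 0.5, 0.4]
width: 0.088
[0.46682065 0.08345269 0.12227274]
```

View pics/above.png

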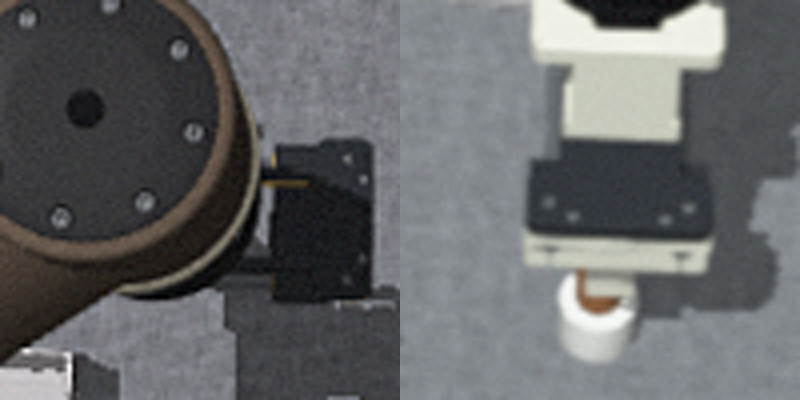

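The side view shows the near finger, at crop (608,285), in line with b's handle at about (600,300). The fingers straddle the handle. I'll descend and grip now.

```bash
python3 -m inch '[[[0,0.002,0.04,0,0,0,0],[0,0,0.04,0,0,0,0],[0,0,0.04,0,0,0,0],[0,0,0.033,0,0,0,0],[0,0,0,0,0,0,0]]]'; python3 -m inch '[[[0,0,0,0,0,0,0.5],[0,0,0,0,0,0,1],[0,0,0,0,0,0,1],[0,0,0,0,0,0,1],[0,0,0,0,0,0,1],[0,0,0,0,0,0,1],[0,0,0,0,0,0,1],[0,0,0,0,0,0,1],[0,0,0,0,0,0,1],[0,0,0,0,0,0,1]]]' 40;
```

```text
t: 3.1
eef_pos: [0.4665, 0.0819, 0.045]
ee_rot: [3.141, 0.001, 0.001]
force: [-0.8, -0.1, 0.4]
width: 0.0877
t: 4.1
eef_pos: [0.4668, 0.0815, 0.0453]
ee_rot: [3.141, 0.0, 0.0]
force: [-0.5, -0.4, 1.1]
width: 0.0257
```

The grip closed to 25.7 mm on the 26 mm handle. Next I'll lift and carry it above the die.

```bash
python3 -m inch '[[[0,0,-0.03,0,0,0,1],[0,0,-0.06,0,0,0,1],[0,0,-0.07,0,0,0,1],[0,0,-0.07,0,0,0,1],[0,0,-0.07,0,0,0,1],[0,0,0,0,0,0,1],[0.0223,0.0727,0,0,0,0,1],[0.0223,0.0727,0,0,0,0,1],[0.0223,0.0727,0,0,0,0,1],[0.0223,0.0727,0,0,0,0,1],[0.0223,0.0727,0,0,0,0,1],[0.0223,0.0727,0,0,0,0,1],[0.0223,0.0727,0,0,0,0,1],[0.0223,0.0727,0,0,0,0,1],[0,0,0,0,0,0,1],[0,0,0,0,0,0,1],[0,0,0,0,0,0,1]]]'; python3 - <<'E'
from station import *
import cv2,numpy as np
t=grab_frame("top");s=grab_frame("side");st=get_state();print(st['eef_pos'],st['ee_rot'],st['width'])
cv2.imwrite("pics/s2.png",s);cv2.imwrite("pics/t2.png",t)
a=cv2.resize(t[180:280,350:450],None,fx=4,fy=4,interpolation=cv2.INTER_CUBIC)
b=cv2.resize(s[100:220,280:380],None,fx=4,fy=4,interpolation=cv2.INTER_CUBIC)
cv2.imwrite("pics/abovedie.png",np.hstack([a,b[:400]]));cv2.imwrite("pics/abovedie_s.png",b)
E
```

```text
t: 5.8
eef_pos: [0.5553, -0.2087, 0.1943]
ee_rot: [-3.141, 0.002, 0.0]
force: [-0.0, 0.6, -1.5]
width: 0.0253
[ 0.55574377 -0.20826972  0.19508239] [-3.14135197e+00  3.42017873e-04  1.19054819e-03] 0.025738214545089746
```

View pics/abovedie.png

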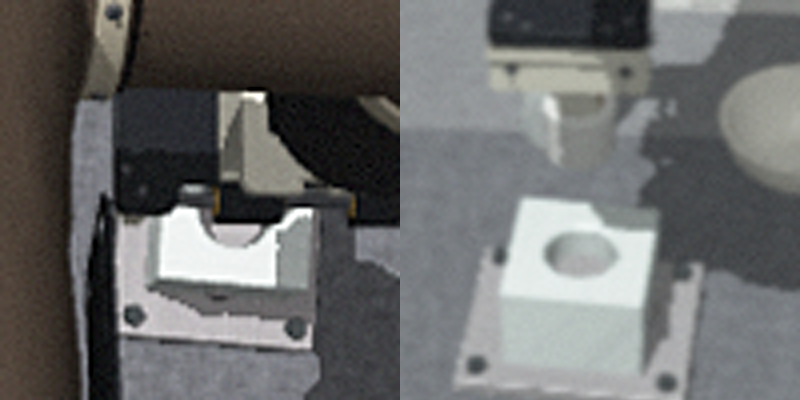

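View pics/s2.png

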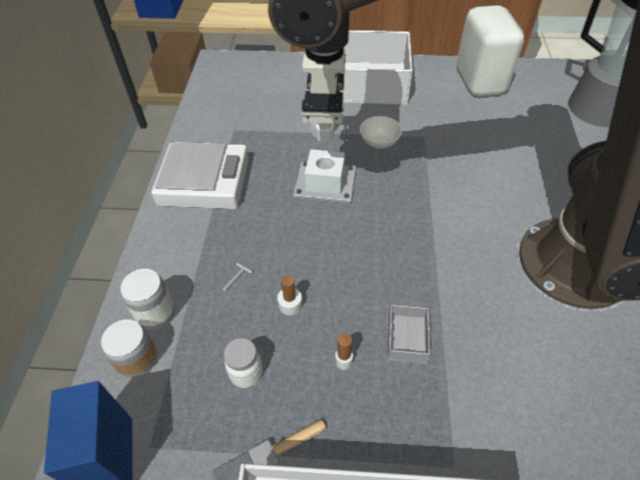

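b hangs upright above the bore: the foot is at crop (575,140) and the bore at (582,256). The other two plungers are still standing. I'll lower to about 8 mm above the rim and look closer.

```bash
python3 -m inch '[[[0.001,0.002,0.04,0,0,0,1],[0,0,0.05,0,0,0,1],[0,0,0.04,0,0,0,1],[0,0,0.014,0,0,0,1],[0,0,0,0,0,0,1],[0,0,0,0,0,0,1],[0,0,0,0,0,0,1]]]'; python3 - <<'E'
from station import *
from h import *
t=grab_frame("top");s=grab_frame("side");st=get_state();e=st['eef_pos'];print(e,st['ee_rot'],st['width'])
b=cv2.resize(s[120:210,280:380],None,fx=6,fy=6,interpolation=cv2.INTER_CUBIC)
cv2.imwrite("pics/near_s.png",b)
# predicted foot bottom outline & rim
for nm,c,r,z in [('foot',(e[0],e[1]),.020,e[2]-.045),('shoulder',(e[0],e[1]),.020,e[2]-.011),('rim',(.556,-.2092),.0235,.07)]:
    P=np.array([proj('side',(c[0]+r*np.cos(a),c[1]+r*np.sin(a),z)) for a in np.linspace(0,6.28,60)])
    P=(P-[280,120]+.5)*6-.5
    cv2.polylines(b,[P.astype(int)],True,(0,0,255) if nm!='rim' else (0,255,0),1)
cv2.imwrite("pics/near_s_o.png",b)
E
```

```text
t: 6.6
eef_pos: [0.5574, -0.2101, 0.1247]
ee_rot: [3.141, -0.002, 0.001]
force: [0.0, -0.3, -1.6]
width: 0.0253
[ 0.55712881 -0.21019352  0.12438183] [ 3.14142727e+00 -1.78554297e-03  2.96445023e-04] 0.025439288391792825
```

View pics/near_s.png

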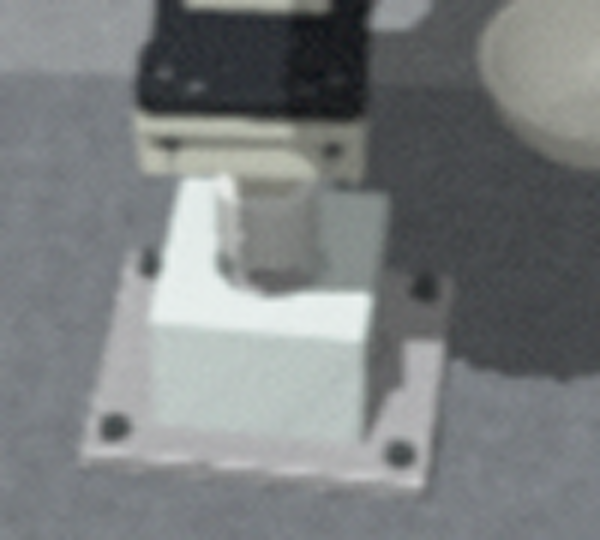

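View pics/near_s_o.png

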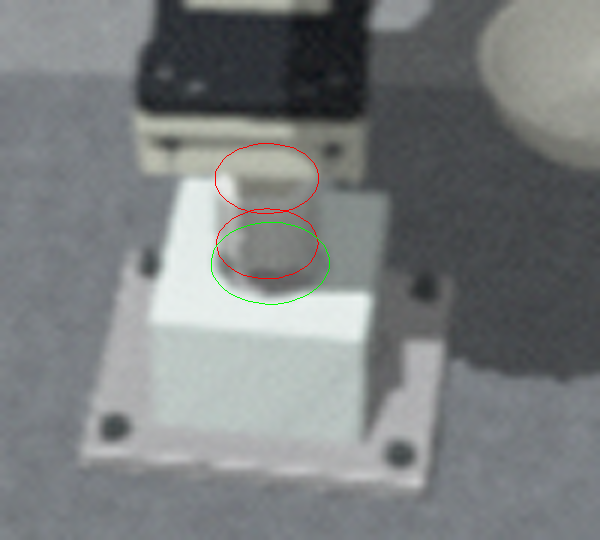

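The held foot (crop centre x≈270) lines up with the bore (centre x≈271), within about 1 mm. I'll insert gently and watch the force.

```bash
python3 -m inch '[[[0,0,0.008,0,0,0,1],[0,0,0.008,0,0,0,1],[0,0,0.006,0,0,0,1],[0,0,0,0,0,0,1],[0,0,0,0,0,0,1]]]'
```

```text
t: 7.2
eef_pos: [0.5564, -0.2102, 0.1121]
ee_rot: [3.142, 0.0, 0.0]
force: [0.3, 0.4, -3.2]
width: 0.0256
```

```bash
python3 -m inch '[[[0,0,0.006,0,0,0,1],[0,0,0.006,0,0,0,1],[0,0,0.006,0,0,0,1],[0,0,0,0,0,0,1],[0,0,0,0,0,0,1]]]'
```

```text
t: 7.7
eef_pos: [0.5565, -0.2102, 0.1032]
ee_rot: [3.142, 0.0, 0.0]
force: [-0.7, -0.2, -1.3]
width: 0.0255
```

The foot is 12 mm deep with almost no side force. Next I'll continue down onto the plate in stages.

```bash
python3 -m inch '[[[0,0,0.006,0,0,0,1],[0,0,0.006,0,0,0,1],[0,0,0.006,0,0,0,1],[0,0,0.006,0,0,0,1],[0,0,0,0,0,0,1],[0,0,0,0,0,0,1]]]' 50
```

```text
t: 8.3
eef_pos: [0.5566, -0.2102, 0.0916]
ee_rot: [3.141, -0.0, 0.0]
force: [-1.4, 0.9, 2.6]
width: 0.0252
```

```bash
python3 -m inch '[[[0,0,0.006,0,0,0,1],[0,0,0.006,0,0,0,1],[0,0,0.006,0,0,0,1],[0,0,0,0,0,0,1],[0,0,0,0,0,0,1],[0,0,0,0,0,0,1]]]'; python3 - <<'E'
from station import *
from h import *
import numpy as np
f=[];
for i in range(4):
    s=grab_frame("side"); st=get_state(); f.append(np.r_[st['force'],st['eef_pos']])
print(np.mean(f,0),np.std(f,0))
cv2.imwrite("pics/s4.png",s)
b=cv2.resize(s[100:190,280:380],None,fx=6,fy=6,interpolation=cv2.INTER_CUBIC)
cv2.imwrite("pics/press.png",b)
E
```

```text
t: 8.9
eef_pos: [0.5566, -0.2102, 0.0827]
ee_rot: [3.141, -0.0, 0.0]
force: [-2.7, 2.2, 7.3]
width: 0.0257
[-2.57226763  2.16980466  7.28719236  0.55666871 -0.21021849  0.08273144] [3.35929123e-01 3.55151325e-01 5.15220300e-01 1.35732652e-05
 1.30436305e-05 9.37635891e-06]
```

View pics/press.png

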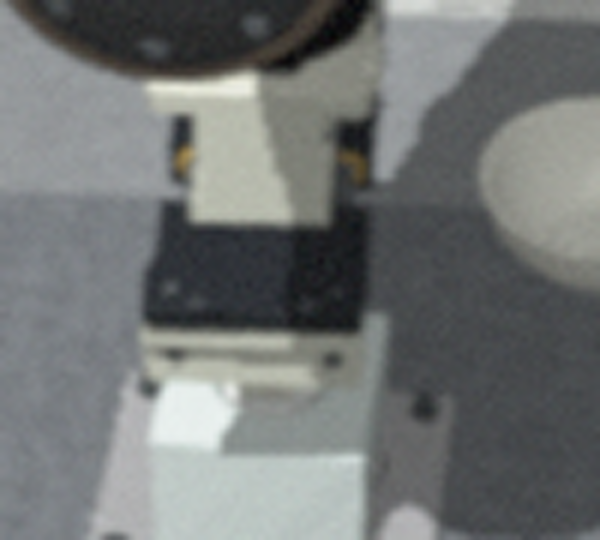

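The gripper sits just above the rim. The spring is loading at about 0.53 N/mm, as expected. The side force (−2.6, +2.2 N) shows the foot touching the wall, and it agrees with my die estimate being about 0.7 mm toward −x, +y. I'll recentre, then press the last 1.7 mm.

```bash
python3 -m inch '[[[-0.0014,-0.0014,0,0,0,0,1],[0,0,0,0,0,0,1],[0,0,0.0034,0,0,0,1],[0,0,0,0,0,0,1],[0,0,0,0,0,0,1],[0,0,0,0,0,0,1]]]'; python3 - <<'E'
from station import *
import numpy as np
f=[]
for i in range(6):
    grab_frame("side"); st=get_state(); f.append(np.r_[st['force'],st['moment'],st['eef_pos'],st['width']])
print(np.round(np.mean(f,0),4))
E
```

```text
t: 9.7
eef_pos: [0.5566, -0.2101, 0.0815]
ee_rot: [3.141, -0.002, 0.001]
force: [-1.4, -0.7, 7.7]
width: 0.0252
[-2.1108e+00 -7.1980e-01  8.0641e+00 -3.4650e-01  7.6370e-01 -7.8000e-03
  5.5660e-01 -2.1010e-01  8.1500e-02  2.5200e-02]
```

```bash
python3 -m inch '[[[-0.0012,0.0004,0,0,0,0,1],[0,0,0.002,0,0,0,1],[0,0,0,0,0,0,1],[0,0,0,0,0,0,1],[0,0,0,0,0,0,1]]]'; python3 - <<'E'
from station import *
from h import *
f=[];im=[]
for i in range(6):
    im.append(grab_frame("side").astype(float)); st=get_state(); f.append(np.r_[st['force'],st['moment'],st['eef_pos'],st['ee_rot'],st['width']])
print(np.round(np.mean(f,0),4)); e=st['eef_pos']
m=np.mean(im,0); cv2.imwrite("pics/s5.png",m)
b=m[145:195,295:355]; b=np.clip((b-60)*1.7,0,255).astype(np.uint8)
b=cv2.resize(b,None,fx=10,fy=10,interpolation=cv2.INTER_CUBIC)
o=b.copy()
for c,r,z,col in [((e[0],e[1]),.020,e[2]-.011,(0,0,255)),((.556,-.2092),.0235,.07,(0,255,0)),((e[0],e[1]),.013,e[2]-.011,(255,0,0))]:
    P=np.array([proj('side',(c[0]+r*np.cos(a),c[1]+r*np.sin(a),z)) for a in np.linspace(0,6.28,60)])
    cv2.polylines(o,[((P-[295,145]+.5)*10-.5).astype(int)],True,col,1)
cv2.imwrite("pics/flush.png",b);cv2.imwrite("pics/flush_o.png",o)
cv2.imwrite("pics/t5.png",grab_frame("top"))
E
```

```text
t: 10.5
eef_pos: [0.5565, -0.2101, 0.0807]
ee_rot: [3.141, -0.003, 0.001]
force: [-1.1, 0.6, 8.2]
width: 0.0254
[-7.1000e-01  1.3960e-01  8.0147e+00  2.5400e-02  3.9840e-01 -5.0000e-04
  5.5650e-01 -2.1010e-01  8.0700e-02  3.1406e+00 -2.7000e-03  7.0000e-04
  2.5500e-02][ WARN:0@6.920] global loadsave.cpp:1063 imwrite_ Unsupported depth image for selected encoder is fallbacked to CV_8U.
```

View pics/flush.png

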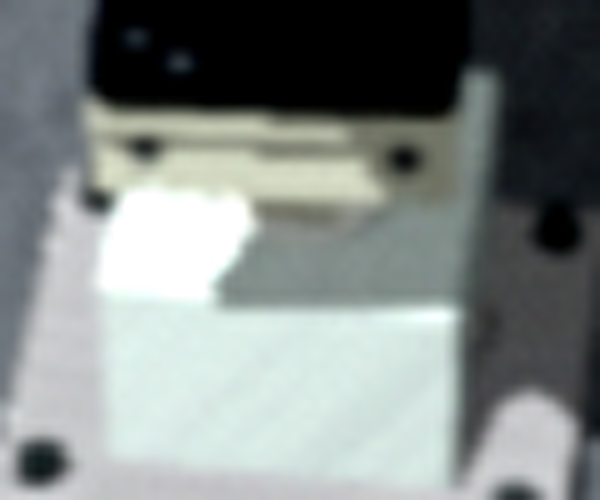

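View pics/flush_o.png

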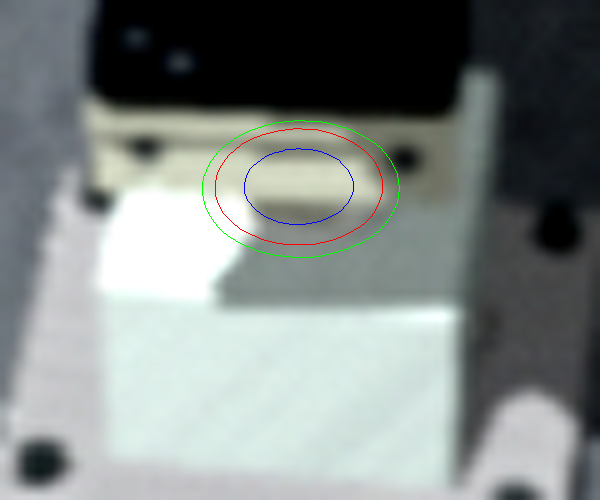

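View pics/s5.png

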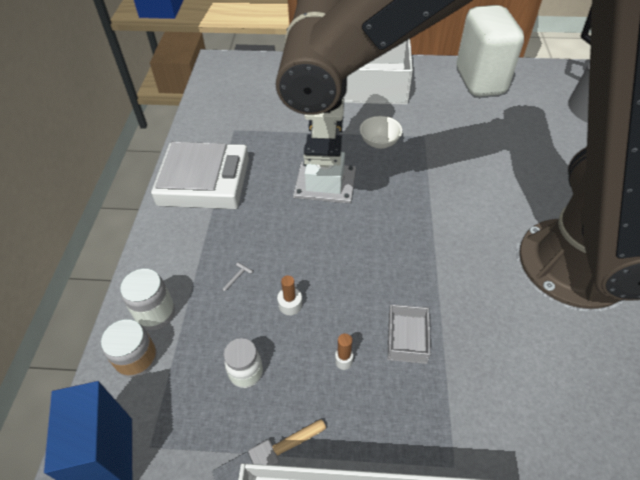

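The shoulder itself is in shade, and Fz (8.0 N plus about 1.9 N baseline) is slightly under the 11 N expected. As a check for slip in the grip, I'll back off to find the height at which the foot leaves the plate. It should be TCP ≈ 0.095 if nothing slipped.

```bash
cat > rd.py <<'E'
from station import *
import numpy as np
f=[]
for i in range(6):
    grab_frame("side"); st=get_state(); f.append(np.r_[st['force'],st['eef_pos']])
print(np.round(np.mean(f,0),4), np.round(np.std(f,0)[:3],2))
E
python3 -m inch '[[[0,0,-0.008,0,0,0,1],[0,0,-0.008,0,0,0,1],[0,0,-0.008,0,0,0,1],[0,0,0,0,0,0,1],[0,0,0,0,0,0,1]]]' | tail -0; python3 rd.py
python3 -m inch '[[[0,0,-0.003,0,0,0,1],[0,0,0,0,0,0,1],[0,0,0,0,0,0,1]]]'| tail -0; python3 rd.py
python3 -m inch '[[[0,0,-0.003,0,0,0,1],[0,0,0,0,0,0,1],[0,0,0,0,0,0,1]]]'| tail -0; python3 rd.py
python3 -m inch '[[[0,0,-0.003,0,0,0,1],[0,0,0,0,0,0,1],[0,0,0,0,0,0,1]]]'| tail -0; python3 rd.py
python3 -m inch '[[[0,0,-0.003,0,0,0,1],[0,0,0,0,0,0,1],[0,0,0,0,0,0,1]]]'| tail -0; python3 rd.py
```

```text
[ 2.502  -1.5995  3.3721  0.5559 -0.2098  0.0917] [0.22 0.37 0.4 ]
[ 2.3422  0.0942  2.661   0.5551 -0.2095  0.093 ] [0.14 0.4  0.42]
[ 1.4041  0.8544  1.7728  0.555  -0.2096  0.0945] [0.59 0.44 0.49]
[ 0.4783 -0.6637 -2.1803  0.5547 -0.2097  0.0957] [0.36 0.55 0.59]
[ 0.0207  0.0728 -1.8587  0.5552 -0.2097  0.0976] [0.27 0.66 0.37]Exception ignored on flushing sys.stdout:
BrokenPipeError: [Errno 32] Broken pipe
Exception ignored on flushing sys.stdout:
BrokenPipeError: [Errno 32] Broken pipe
Exception ignored on flushing sys.stdout:
BrokenPipeError: [Errno 32] Broken pipe
Exception ignored on flushing sys.stdout:
BrokenPipeError: [Errno 32] Broken pipe
Exception ignored on flushing sys.stdout:
BrokenPipeError: [Errno 32] Broken pipe
```

The foot leaves the plate between TCP 0.0945 and 0.0957, so it didn't slip: the foot is 45 mm below the TCP. Flush is therefore TCP z = 0.081. I'll press back down.

```bash
python3 -m inch '[[[0.001,0,0.005,0,0,0,1],[0,0,0.007,0,0,0,1],[0,0,0.007,0,0,0,1],[0,0,0.007,0,0,0,1],[0,0,0.0075,0,0,0,1],[0,0,0,0,0,0,1],[0,0,0,0,0,0,1],[0,0,0,0,0,0,1],[0,0,0,0,0,0,1]]]'; python3 rd.py
```

```text
t: 14.95
eef_pos: [0.5561, -0.2098, 0.0816]
ee_rot: [3.141, -0.001, 0.0]
force: [-2.2, 1.3, 7.3]
width: 0.0255
[-2.2831  1.6421  7.6515  0.5561 -0.2098  0.0816] [0.34 0.35 0.51]
```

```bash
python3 -m inch '[[[-0.001,-0.001,0.0016,0,0,0,1],[0,0,0,0,0,0,1],[0,0,0,0,0,0,1],[0,0,0,0,0,0,1],[0,0,0,0,0,0,1],[0,0,0,0,0,0,1]]]'; python3 rd.py; python3 - <<'E'
from station import *
import cv2
st=get_state();print(st['t'],st['ee_rot'],st['width'],abs(st['qd']).max())
cv2.imwrite("pics/s6.png",grab_frame("side"))
print(cv2.absdiff(cv2.imread("pics/s6.png"),cv2.imread("pics/side0.png"))[240:470,190:450].max())
E
```

```text
t: 15.85
eef_pos: [0.556, -0.2097, 0.0811]
ee_rot: [3.141, -0.002, 0.001]
force: [-1.4, -0.7, 7.7]
width: 0.0252
[-1.6682 -0.2682  8.1668  0.556  -0.2097  0.0811] [0.16 0.21 0.41]
16.15 [ 3.14066958e+00 -1.69588381e-03  7.03342182e-04] 0.025328670109241457 0.0016109167437794478
111
```

View pics/s6.png

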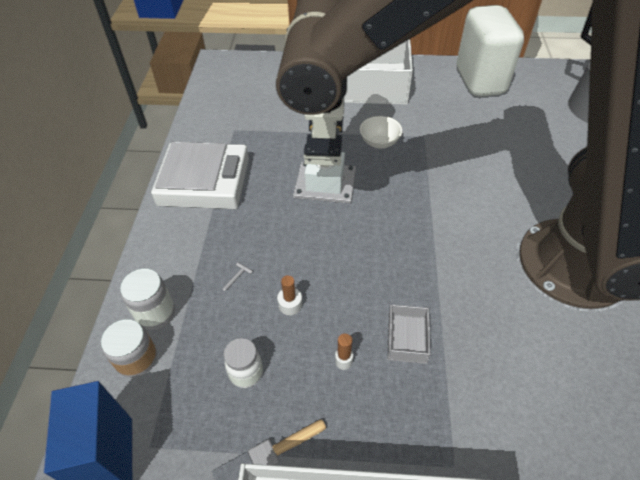

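The plunger is pressed at TCP z 0.0811 (travel about 13.9 mm) and at rest. Plungers a (345,355) and c (289,295) are upright, and the bystanders look unmoved. I'm handing the job in.

```bash
python3 -c "
from station import *
print(job_done())"
```

```text
the job is handed in; nothing more can be done
None
```

The 40 mm plunger (b) is in the die's bore, pressed onto the spring plate with its shoulder flush by measurement. The gripper is still holding it at a commanded 50 N. I handed the job in after about 16 s of the 40 s allowed; no verdict was reported.

**Final position:** the tool was at rest at z 0.0811. That puts the foot about 34 mm below the rim and the plate at about 13.9 mm of travel, against a target of 14 mm. Tilt was about 0.002 rad, and the finger opening was 25.3 mm on the 26 mm handle.

**Slip check:** I backed off once after the first press. The foot left the plate at tool z of about 0.095, exactly where it should if nothing had slipped in the grip. I then pressed back down.

**Checks that were weaker or slightly off:**
- **Spring force:** I measured about 10 N net, a little under the stated "about 11 N". Some side force, 1–2 N, remained from the foot touching the bore wall.
- **Flushness:** the shoulder was shaded and hidden by the fingers, so I couldn't see it directly. It rests on the tool height and the slip check.

In the last picture, plungers a and c stand upright where they were, and the bystanders in view look unmoved. The spray bottle was hidden behind the arm, so I couldn't see it at the end.

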